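# Index the coupon carrier and hold the contact probe on its mark

### The arm

A 6-joint arm with a two-finger parallel gripper is mounted at the origin on a cart in front of the work surface, level with it; the furniture and walls round the work are solid. World frame = base frame: x ahead of the robot, y to its left, z up, the work surface at z = 0. Lengths are in mm, angles in rad, forces in N, time in s.
With the tool pointing down it reaches from about 275 to 1000 mm from the base axis. Payload 8.4 kg.
Tool frame: the origin (TCP) lies between the finger pads; the fingertips stand 22 mm ahead of it and the grasp point (between the pads) lies 3 mm ahead of it; z points along the fingers, y is the line along which they close (so a half turn about z gives the same grasp; the last joint's range is limited). The gripper opens to 85 mm and grips with 20 to 120 N. Pads are 22 mm wide; open, the fingers measure 114 mm over their backs; the gripper's body (76 mm by 85 mm) begins 54 mm behind the grasp point. The pads swing forward as they close: fully open they stand 13 mm farther back than shut.
Start: joints at [-1.247, 0.353, 1.633, -0, 1.155, -0.002], TCP at [200.04, -592.125, 253.281] pointing down, gripper open.
Joint ranges: [-2.63, 2.63], [-0.92, 2.1], [0.06, 2.66], [-1.3, 4.44], [0, 2.69], [-3.02, 3.02]. Speed limits (rad/s): [2.22, 2.22, 2.79, 3.14, 3.14, 3.14].

### API

Orientations are given as [roll, pitch, yaw] about the fixed x, y, z axes, in that order (R = Rz(yaw) Ry(pitch) Rx(roll)).
In Python, from rig import r, grab_frame gives the robot as it stands.
- The arm moves only by the shell command python3 -m inch 'ROWS' [FORCE]. ROWS is JSON, a list of rows, each a list of 7 numbers: the turn, a rotation vector about the tool's x, y, z as a fraction of full scale, then the shift along the tool's x, y, z as a fraction of full scale, then the closure, from 0 (fully open) to 1 (shut). In form: [[rx, ry, rz, dx, dy, dz, fingers], ...]. A call has 1 to 8 rows; each row shifts and turns the commanded pose from where the row before left it, along the tool's axes as they then stand; what a row does not reach is not made up. Full scale, the value 1, is 2.5 cm for a shift and pi rad for a turn. A row lasts 1/12 s, in which the tool goes at most 41.7 mm and 7.16 degrees, less where a joint would pass 70% of its speed; a pose out of reach is approached as far as the arm can. A call with a number of a shift or a turn outside -1 to 1 is refused whole. A call with a gripper value outside its range is refused whole. The fingers move at their own pace and stop on an object; FORCE is the grip in N (left out, the last holds). Time passes only in rows, so rows that do not move let the fingers close. It gives the time, the measured TCP pose, the force, the opening and the grip force at its end, in the units of the state.
- r.sense(): the state, without advancing time (a new reading comes with each control period).
- grab_frame(name): name is "scene" or "top"; returns a dict with "pixels" (480x640x3 uint8, red, green, blue), "z_map" (480x640 float32, mm along the optical axis (not along the pixel's ray), 0 where there is no reading), "vertical_fov" (degrees; the focal length in pixels is half the picture's height over the tangent of half this angle, whatever the lens; pixels are square), "cx", "cy" (the principal point, pixels), "cam_to_world" (4x4, takes a point from camera to world coordinates). Camera axes: x right, y down, z forward; pixel columns grow to the right and rows downward; lengths in mm; the calibration is good to about 2 mm. A picture is of the moment at which its call begins.
- r.sign_off(): hands the job in; it is judged then, once.
The state is a dict: "clock": time; "qpos": joint angles; "qvel": joint speeds; "joint_efforts": joint torques, N m; "eef_pos": TCP position; "tcp_rot": TCP orientation; "contact_force": force on the tool from outside, world axes, zero at the start; "wrist_torque": the same for the moment, N m; "opening": opening from 0.0 (shut) to 1.0 (fully open); "grasp_force": force on a finger pad.
Only numpy, scipy, OpenCV 4.12 (cv2) and the standard library are available. Lean on these libraries where they do the work, as an engineer would, in place of code of your own. Each camera call takes 0.05 s, during which the arm holds its last target. There are 200 camera calls.

### The job

Slide the coupon carrier along its guide rods, from the right-hand station to the next detent (the middle one, green mark) without running on towards the third. Then take the blue hand probe out of its stand and, holding it upright, set its spring tip on the red spot of the white coupon and press gently until the tip is pushed about half way in. Finish while still holding the probe there by its blue barrel; leave the other things on the table alone.

Things in the scene. Friction and masses are not known exactly. Their poses are not given: they have to be found in the camera images.
- index_slide: Index slide, fixed: dark steel base plate 104 (x) x 240 (y) x 8 mm with two steel guide rods along y and grey end blocks 32 mm high. Origin: centre of its underside, z up. The carrier runs along its +y (robot's left at yaw 0). Ticks on the robot's side of the plate mark the stations at y = -60 (white), 0 (green) and +60 mm (white).
- carrier (a joint): Carrier's place along the slide's +y, in m: 0 right-hand station (starts there, within 3 mm), 0.060 middle (green tick), 0.120 third; stops at -0.008 and 0.128. A spring detent at each station: about 7 N pushes the carrier out, and past half way it snaps forward by itself; released within 20 mm of a station it is drawn to within 3 mm of it. A red pointer shows it on the ticks.
- knob (a point): Centre of the top face of the black push knob on the aluminium carrier (74 mm across, 78 mm along the rods, top 34 mm above the table): upright cylinder 18 mm across, 50 to 78 mm above the table, on an 8 mm stem, 27 mm to the slide's -y side of the carrier's centre. Pinch it from above or push it from its -y side. Axes as the slide.
- spot (a point): Centre of the red spot, 14 mm across, on the upper face of the white coupon (60 x 50 x 4 mm, level, face 38 mm above the table) fixed on the carrier. In slide axes it lies 6 mm in x and 41 mm in y from the knob. Axes as the slide.
- probe_stand: Probe stand, fixed to the table: black foot 70 x 84 x 8 mm, two steel posts on its y axis 32 mm either side of the centre, and a ring plate 52 (x) x 78 (y) x 10 mm, its top 80 mm above the table, with a through hole 22 mm wide in its centre. Origin: centre of the foot's underside, z up.
- probe: Hand probe, 145 mm long, 90 to 160 g, upright in the stand, its collar on the ring plate, origin 15 mm above the table. Origin: end of the brass tip when not pressed; z up along the probe. Steel nose 18 mm thick z = 14 to 65 mm, orange collar 32 mm across z = 65 to 71, blue barrel 24 mm across z = 71 to 137 (grip here), black cap to 145. Lift 70 mm to clear the stand.
- probe_tip (a point): End of the probe's brass spring tip (8 mm thick, round end); moves with the tip. Axes as the probe.
- probe_plunger (a joint): How far the spring tip is pushed into the probe, in m: 0 free, 0.012 fully in. It takes 1.0 N to start, then 0.3 N per mm (2.8 N half way in, 4.6 N fully in).
- stopwatch: Bystander: black stopwatch, 58 x 59 x 20 mm, lying on the table. Origin: centre of its underside.
- blue_tin: Bystander: round tin with blue lid, 60 mm across, 24 mm high. Origin: centre of its underside.
- bung: Bystander: red rubber stopper, 27 mm across, 24 mm high. Origin: centre of its underside.
- reel: Bystander: thread reel with wooden ends, 27 mm across, 30 mm high. Origin: centre of its underside.
- dark_bottle: Bystander: small black bottle with white cap, 29 mm across, 56 mm high. Origin: centre of its underside.
Not all that is in view belongs to the job. There is more than one size of the probe_stand; the job needs the larger.

How it is judged (in metres and radians):
On the way, in this order (a step that is already met when the one before it is completed fails the run):
1. the carrier rests in the middle detent, within 6 mm of the station, the probe still in its stand (value of joint carrier between 0.054 and 0.066 m and velocity of joint carrier between -0.01 and 0.01 m/s and distance of probe from where it was at the start of the episode below 0.02 m), for 0.3 s.
2. the probe is held by the fingers, lifted clear of the stand (z of probe in the frame of probe_stand above 0.08 m and contact force between the fingers and probe above 1 N and contact force between probe and probe_stand below 0.1 N), for 0.2 s.
At the end, for the whole second after the job is handed in: The robot holds the probe still between its fingers, upright within 7 degrees, the tip's end on the red spot (within 7 mm of its centre) and pushed in by 2 to 10.5 mm of its 12 mm with 1 to 6 N on the coupon; the carrier is within 6 mm of the middle station; nothing else carries the probe (value of joint carrier between 0.054 and 0.066 m and distance between probe_tip and spot below 0.007 m and angle between probe's own z axis and vertical below 0.12 rad and value of joint probe_plunger between 0.002 and 0.0105 m and contact force between probe and index_slide between 1 and 6 N and contact force between the fingers and probe above 1 N and contact force between probe and probe_stand below 0.1 N and linear speed of probe below 0.01 m/s); the arm keeps its last pose, push and grip.
It fails at once if the carrier runs more than 20 mm past the middle station (value of joint carrier above 0.08 m).
It fails at once if the probe is pressed on the carrier or slide with more than 12 N (contact force between probe and index_slide above 12 N).
It fails at once if a bystander is moved more than 20 mm (distance of any of stopwatch, blue_tin, bung, reel, dark_bottle from where it was at the start of the episode above 0.02 m).
It also fails if it takes over 54 s, if anything falls off the work surface, if the arm or the gripper's body presses on something with over 40 N, if the wrist force passes 120 N, or if a joint passes its speed limit or range.

## Working session

There is one attempt and no reset: what is moved stays moved. The work goes in short steps, Python scripts to look and compute and a shell command to move; the robot and the scene stay as the last step left them, time stands still between calls to the robot, and variables do not carry over. Pictures are saved under pics/ and viewed, at most 10 in all, crops included, and the job is handed in when it is done.

```bash
mkdir -p pics; ls
cat > h.py <<'E'
import numpy as np, cv2
from rig import r, grab_frame
def pts(f):
    H,W=f["z_map"].shape; fl=H/2/np.tan(np.radians(f["vertical_fov"]/2))
    u,v=np.meshgrid(np.arange(W),np.arange(H)); z=f["z_map"]
    P=np.stack([(u-f["cx"])/fl*z,(v-f["cy"])/fl*z,z,np.ones_like(z)],-1)
    return (P@np.array(f["cam_to_world"]).T)[...,:3]
E
python3 - <<'E'
from h import *
import pickle
for n in("scene","top"):
    f=grab_frame(n); pickle.dump(f,open(n+".pkl","wb")); cv2.imwrite(f"pics/{n}0.png",f["pixels"][...,::-1])
    print(n,f["vertical_fov"],f["cx"],f["cy"],np.round(f["cam_to_world"],3).tolist())
print(r.sense())
E
```

```text
pics
scene 57.24259627232251 318.38627427949234 239.04175589678104 [[-0.737, -0.392, 0.55, -12.032], [-0.675, 0.447, -0.587, 608.806], [-0.016, -0.804, -0.594, 732.206], [0.0, 0.0, 0.0, 1.0]]
top 56.59313577097821 323.3445280536246 244.2519928412619 [[0.009, -0.991, 0.13, 404.088], [-1.0, -0.009, 0.003, -42.555], [-0.001, -0.13, -0.992, 1496.471], [0.0, 0.0, 0.0, 1.0]]
{'clock': 0.1, 'qpos': array([-1.24738254e+00,  3.53551580e-01,  1.63406555e+00,  2.63212806e-05,
        1.15518116e+00, -2.40347217e-03]), 'qvel': array([-0.00138816, -0.00099905, -0.00254656,  0.0008029 , -0.00155178,
       -0.00075459]), 'joint_efforts': array([ 7.80489481e-04, -6.06354332e+01, -3.42819715e+01, -5.34205265e-05,
        3.93798007e-03, -2.62053572e-05]), 'eef_pos': array([ 199.93133059, -591.74099604,  252.65131007]), 'tcp_rot': array([-3.14038707e+00, -2.69653289e-05,  3.25806605e-01]), 'contact_force': array([ 0.25239605, -0.25842992,  0.01143906]), 'wrist_torque': array([-0.02402083,  0.02143553, -0.00972459]), 'grasp_force': 0.0, 'opening': 0.9981867190086312}
```

View pics/scene0.png

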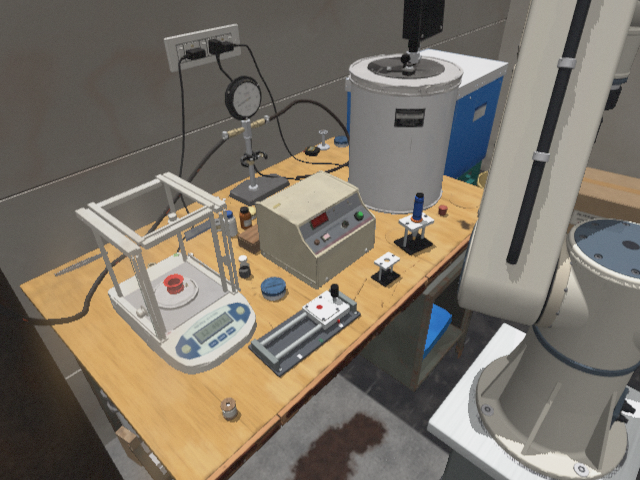

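View pics/top0.png

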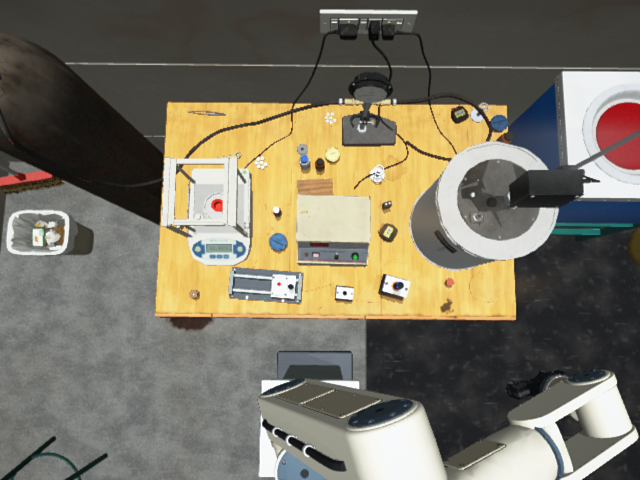

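The scene view shows the slide from (250,350) to (360,310), the knob at (335,290), the red spot at about (319,307), and the blue probe at (418,205) in the larger stand. The small decoy stand is at (386,268). In the top view, the spot is near (280,284), the knob near (290,282), and the probe near (399,286).

```bash
cat > m.py <<'E'
from h import *
import pickle
def comp(f,mask,P,tag):
    n,l,s,c=cv2.connectedComponentsWithStats(mask.astype(np.uint8))
    for i in range(1,n):
        if s[i,4]>=6:
            q=P[l==i]; print(tag,"px",c[i].round(1),"n",s[i,4],"med",np.median(q,0).round(1),"min",q.min(0).round(),"max",q.max(0).round())
for n in("scene","top"):
    f=pickle.load(open(n+".pkl","rb")); P=pts(f)
    hsv=cv2.cvtColor(f["pixels"],cv2.COLOR_RGB2HSV); H,S,V=[hsv[...,i].astype(int) for i in range(3)]
    X,Y,Z=P[...,0],P[...,1],P[...,2]
    slide=(X>330)&(X<520)&(Y>-10)&(Y<330)
    red=((H<8)|(H>172))&(S>120)&(V>90)
    comp(f,red&slide&(Z>20)&(Z<60),P,n+" red")
    comp(f,slide&(Z>60)&(Z<90),P,n+" knob")
    comp(f,slide&(Z>27)&(Z<45)&(V>150)&(S<50),P,n+" coupon")
    pr=(X>330)&(X<520)&(Y>-330)&(Y<-120)
    comp(f,pr&(H>95)&(H<130)&(S>120)&(Z>85),P,n+" barrel")
    comp(f,pr&(Z>142),P,n+" cap")
    comp(f,pr&(Z>70)&(Z<86)&(V>140)&(S<60),P,n+" ring")
    comp(f,pr&(H>3)&(H<20)&(S>150)&(Z>75),P,n+" collar")
    comp(f,slide&(Z>5)&(Z<13),P,n+" plate")
    m=slide&(Z>4)&(Z<60); 
    if n=="top":
        m=(m*255).astype(np.uint8); c=max(cv2.findContours(m,0,2)[0],key=cv2.contourArea); print(cv2.minAreaRect(c))
        q=P[m>0][:,:2].astype(np.float32); print("rect world",cv2.minAreaRect(q))
        q=P[pr&(Z>70)&(Z<86)][:,:2].astype(np.float32); print("ring world",cv2.minAreaRect(q))
    if n=="scene":
        q=P[slide&(Z>5)&(Z<13)][:,:2].astype(np.float32); print("plate",cv2.minAreaRect(q))
    big=cv2.resize(f["pixels"][(slice(190,370) if n=="scene" else slice(230,350)),(slice(230,470) if n=="scene" else slice(210,450))],None,fx=3.3,fy=3.3,interpolation=2)
    cv2.imwrite(f"pics/{n}_crop.png",big[...,::-1])
E
python3 m.py
```

```text
scene red px [319.1 306.6] n 15 med [460.7 106.7  37.6] min [457. 101.  36.] max [466. 113.  40.]
scene knob px [334.5 289.1] n 79 med [448.6  69.5  74. ] min [442.  59.  60.] max [459.  77.  80.]
scene coupon px [325.4 307.7] n 761 med [448.   98.2  35.7] min [414.  52.  29.] max [492. 134.  44.]
scene coupon px [346.4 297.9] n 65 med [436.8  39.8  31.1] min [414.  33.  28.] max [465.  46.  34.]
scene coupon px [264.  350.4] n 142 med [466.  265.   31.1] min [430. 250.  27.] max [505. 272.  34.]
scene barrel px [417.5 207.6] n 181 med [ 451.3 -259.3  124. ] min [ 444. -270.   87.] max [ 464. -253.  156.]
scene cap px [419.3 197.2] n 76 med [ 452.4 -261.8  152.5] min [ 442. -278.  142.] max [ 464. -253.  160.]
scene ring px [415.5 221.6] n 228 med [ 450.3 -255.6   79.1] min [ 421. -309.   75.] max [ 492. -225.   85.]
scene collar px [415.3 219.9] n 19 med [ 453.9 -261.    84.6] min [ 440. -273.   81.] max [ 470. -253.   87.]
scene plate px [309.6 344.1] n 1160 med [419.4 182.5   7.2] min [397.  36.   5.] max [517. 276.  13.]
scene plate px [279.5 326.7] n 207 med [505.4 187.7   7.3] 
[... 1280 characters left out ...]
2.6 283.7] n 337 med [463.7 197.    8.7] min [444. 134.   5.] max [486. 258.  13.]
top plate px [296.4 284.3] n 10 med [463.   50.9   9.4] min [455.  48.   5.] max [471.  51.  13.]
top plate px [296.1 290.3] n 7 med [444.8  50.7   8.5] min [438.  47.   6.] max [448.  54.  11.]
top plate px [262.8 297.6] n 308 med [417.8 163.    8.3] min [402.  34.   5.] max [437. 273.  13.]
((264.7639465332031, 284.8045654296875), (74.73815155029297, 33.842350006103516), 4.085616588592529)
rect world ((435.62811279296875, 159.11695861816406), (337.8740234375, 167.27728271484375), 89.83340454101562)
ring world ((458.46612548828125, -270.3100891113281), (78.17453002929688, 52.2044792175293), 74.51065063476562)
```

View pics/scene_crop.png

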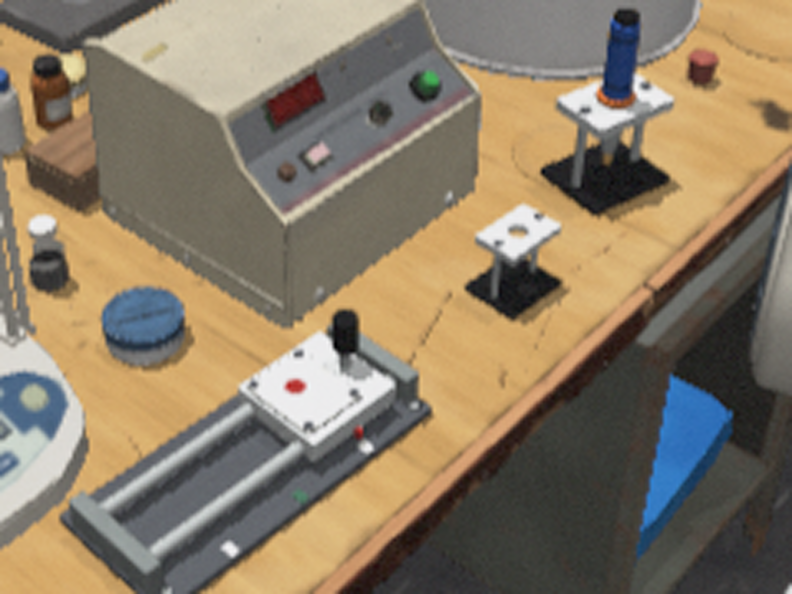

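The crop confirms the probe is in the larger stand, with the knob at the slide's right end and the spot left of it. Next I check how close the tank and the instrument box are, and the rows needed to reach the knob.

```bash
cat >> h.py <<'E'
from scipy.spatial.transform import Rotation as Ro
def go(tgt,yaw):
    s=r.sense(); R=Ro.from_euler("xyz",s["tcp_rot"]); d=R.inv().apply(np.array(tgt)-s["eef_pos"])
    w=(R.inv()*Ro.from_euler("xyz",[np.pi,0,yaw])).as_rotvec()
    print("pos",s["eef_pos"].round(1),"rpy",s["tcp_rot"].round(4),"shift fs",(d/25).round(3),"turn fs",(w/np.pi).round(4),"F",s["contact_force"].round(2),"open",round(s["opening"],3),"grip",round(s["grasp_force"],1),"t",round(s["clock"],2))
E
python3 - <<'E'
from h import *
import pickle
for n in("scene","top"):
    P=pts(pickle.load(open(n+".pkl","rb"))); X,Y,Z=P[...,0],P[...,1],P[...,2]
    for y in range(-420,260,40):
        m=(abs(Y-y)<20)&(Z>95)&(X>300)&(X<700)
        if m.sum()>3: print(n,y,"minX",X[m].min().round(),"Zmax",Z[m].max().round(), "x at z>110", X[m&(Z>115)].min().round() if (m&(Z>115)).any() else None)
go([453.5,65.3,150],-0.07)
# tick line for slide yaw/centre
f=pickle.load(open("scene.pkl","rb"));P=pts(f)
g=cv2.cvtColor(f["pixels"],cv2.COLOR_RGB2HSV); X,Y,Z=P[...,0],P[...,1],P[...,2]
for nm,m in(("white",(g[...,2]>160)&(g[...,1]<60)),("green",(g[...,0]>45)&(g[...,0]<95)&(g[...,1]>70))):
    k,l,s,c=cv2.connectedComponentsWithStats((m&(Z>4)&(Z<14)&(X>380)&(X<440)&(Y>0)&(Y<300)).astype(np.uint8))
    for i in range(1,k): print(nm,s[i,4],P[l==i].mean(0).round(1))
E
```

```text
scene -420 minX 516.0 Zmax 428.0 x at z>110 516.0
scene -380 minX 533.0 Zmax 405.0 x at z>110 533.0
scene -340 minX 566.0 Zmax 387.0 x at z>110 566.0
scene -260 minX 442.0 Zmax 160.0 x at z>110 442.0
scene -180 minX 519.0 Zmax 177.0 x at z>110 538.0
scene -140 minX 521.0 Zmax 173.0 x at z>110 534.0
scene -100 minX 522.0 Zmax 174.0 x at z>110 544.0
scene -60 minX 521.0 Zmax 173.0 x at z>110 533.0
scene -20 minX 522.0 Zmax 173.0 x at z>110 541.0
scene 20 minX 523.0 Zmax 175.0 x at z>110 540.0
scene 60 minX 522.0 Zmax 177.0 x at z>110 543.0
scene 220 minX 605.0 Zmax 299.0 x at z>110 605.0
top -420 minX 521.0 Zmax 427.0 x at z>110 521.0
top -380 minX 538.0 Zmax 397.0 x at z>110 538.0
top -340 minX 574.0 Zmax 391.0 x at z>110 574.0
top -260 minX 447.0 Zmax 164.0 x at z>110 447.0
top -180 minX 523.0 Zmax 179.0 x at z>110 537.0
top -140 minX 525.0 Zmax 177.0 x at z>110 538.0
top -100 minX 525.0 Zmax 179.0 x at z>110 538.0
top -60 minX 404.0 Zmax 1496.0 x at z>110 404.0
top -20 minX 527.0 Zmax 179.0 x at z>110 541.0
top 20 minX 527.0 Zmax 181.0 x at z>110 541.0
top 60 minX 527.0 Zmax 182.0 x at z>110 538.0
top 180 minX 630.0 Zmax 147.0 x at z>110 630.0
top 220 minX 610.0 Zmax 303.0 x at z>110 610.0
pos [ 199.9 -591.7  252.7] rpy [-3.1404 -0.      0.3258] shift fs [ 18.021 -21.648   4.133] turn fs [-4.00e-04  1.00e-04  1.26e-01] F [ 0.25 -0.26  0.01] open 0.998 grip 0.0 t 0.1
white 2 [407.2  46.1   9.7]
white 11 [408.   95.1   8. ]
white 19 [417.2 215.3   8.2]
white 4 [421.6 263.5   9.1]
green 10 [413.  155.2   7.6]
```

```bash
python3 -m inch '[[0,0,0.032,0,0,0,0],[0,0,0.032,0,0,0,0],[0,0,0.032,0,0,0,0],[0,0,0.032,0,0,0,0],[0,0,0,0.3,-0.5,0,0],[0,0,0,0.3,-1,0,0],[0,0,0,0.3,-1,0,0],[0,0,0,0.3,-1,0,0]]' 30
for i in 1 2; do :; done
python3 -m inch '[[0,0,0,0.3,-1,0,0],[0,0,0,0.3,-1,0,0],[0,0,0,0.3,-1,0,0],[0,0,0,0.3,-1,0,0],[0,0,0,0.3,-1,0,0],[0,0,0,0.3,-1,0,0],[0,0,0,0.3,-1,0,0],[0,0,0,0.3,-1,0,0]]'
python3 -m inch '[[0,0,0,0.3,-1,0,0],[0,0,0,0.3,-1,0,0],[0,0,0,0.3,-1,0,0],[0,0,0,0.3,-1,0,0],[0,0,0,0.3,-1,0,0],[0,0,0,0.3,-1,0,0],[0,0,0,0.3,-0.5,0,0],[0,0,0,0,0,0,0]]'
python3 -c "from h import *; go([453.5,65.3,120],-0.077)"
```

```text
clock: 0.77
eef_pos: [237.0, -505.4, 252.8]
tcp_rot: [-3.141, 0.0, -0.074]
contact_force: [-0.2, 0.8, 0.0]
opening: 1.003
grasp_force: 0.0
clock: 1.43
eef_pos: [311.8, -310.3, 253.1]
tcp_rot: [-3.141, 0.0, -0.074]
contact_force: [-0.2, -0.2, -0.5]
opening: 0.997
grasp_force: 0.0
clock: 2.1
eef_pos: [377.0, -151.8, 253.2]
tcp_rot: [-3.141, -0.0, -0.071]
contact_force: [0.1, 0.0, 0.4]
opening: 1.003
grasp_force: 0.0
pos [ 377.  -151.8  253.2] rpy [-3.1408e+00 -3.0000e-04 -7.1400e-02] shift fs [ 2.43  -8.876  5.336] turn fs [-0.0003 -0.0001  0.0018] F [0.06 0.04 0.45] open 1.003 grip 0.0 t 2.1
```

```bash
python3 -m inch '[[0,0,0,0.25,-1,0.2,0],[0,0,0.002,0.25,-1,0.2,0],[0,0,0,0.25,-1,0.2,0],[0,0,0,0.25,-1,0.2,0],[0,0,0,0.25,-1,0.2,0],[0,0,0,0.25,-1,0.2,0],[0,0,0,0.25,-1,0.3,0],[0,0,0,0.25,-1,0.4,0]]'
python3 -m inch '[[0,0,0,0.25,-0.6,0.5,0],[0,0,0,0.2,-0.3,0.6,0],[0,0,0,0,0,0.7,0],[0,0,0,0,0,0.6,0],[0,0,0,0,0,0.5,0],[0,0,0,0,0,0.3,0],[0,0,0,0,0,0,0],[0,0,0,0,0,0,0]]'
python3 - <<'E'
from h import *
go([453.5,65.3,69],-0.077)
f=grab_frame("scene"); cv2.imwrite("pics/a.png",cv2.resize(f["pixels"][180:380,220:480],None,fx=3,fy=3)[...,::-1])
E
```

```text
clock: 2.77
eef_pos: [442.6, 41.9, 205.8]
tcp_rot: [3.142, -0.001, -0.081]
contact_force: [0.3, 0.6, 0.7]
opening: 0.996
grasp_force: 0.0
clock: 3.43
eef_pos: [455.3, 62.2, 125.8]
tcp_rot: [3.141, 0.001, -0.082]
contact_force: [-1.3, 0.6, 0.4]
opening: 0.996
grasp_force: 0.0
pos [455.3  62.2 125.8] rpy [ 3.1414e+00  7.0000e-04 -8.2100e-02] shift fs [-0.082 -0.118  2.272] turn fs [ 0.0001  0.0002 -0.0016] F [-1.32  0.55  0.41] open 0.996 grip 0.0 t 3.43
```

View pics/a.png

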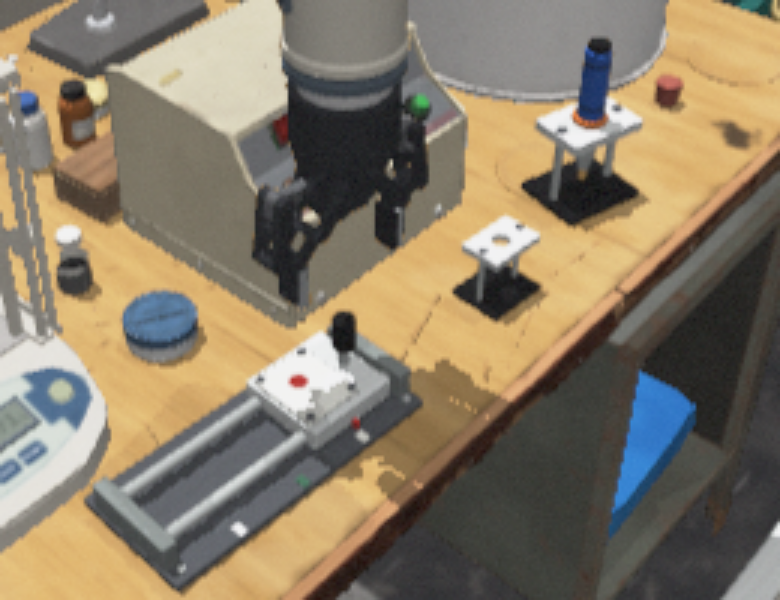

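The open fingers straddle the knob, which is at (343,330) in this crop. Going down and pinching.

```bash
python3 -m inch '[[0,0,0,-0.08,-0.12,0.6,0],[0,0,0,0,0,0.7,0],[0,0,0,0,0,0.6,0],[0,0,0,0,0,0.37,0],[0,0,0,0,0,0,0.4],[0,0,0,0,0,0,0.7],[0,0,0,0,0,0,0.9],[0,0,0,0,0,0,1]]' 40
python3 -m inch '[[0,0,0,0,0,0,1],[0,0,0,0,0,0,1],[0,0,0,0,0,0,1],[0,0,0,0,0,0,1],[0,0,0,0,0,0,1]]'
python3 -c "from h import *; go([448.9+9.2,65.3+60,69],-0.077)"
```

```text
clock: 4.15
eef_pos: [454.5, 65.7, 69.9]
tcp_rot: [-3.141, -0.002, -0.083]
contact_force: [0.1, 0.7, -0.1]
opening: 0.454
grasp_force: 0.0
clock: 4.57
eef_pos: [454.3, 65.7, 69.8]
tcp_rot: [-3.141, -0.001, -0.083]
contact_force: [-1.2, -1.1, 6.6]
opening: 0.197
grasp_force: 38.8
pos [454.3  65.7  69.8] rpy [-3.1414e+00 -1.1000e-03 -8.2500e-02] shift fs [-0.043 -2.389  0.032] turn fs [-0.0001 -0.0003 -0.0018] F [-1.25 -1.14  6.61] open 0.197 grip 38.8 t 4.57
```

```bash
python3 -m inch '[[0,0,0,0,-0.3,0,1],[0,0,0,0,-0.35,0,1],[0,0,0,0,-0.35,0,1],[0,0,0,0,-0.35,0,1],[0,0,0,0,-0.35,0,1],[0,0,0,0,-0.3,0,1],[0,0,0,0,-0.25,0,1],[0,0,0,0,-0.15,0,1]]'
python3 -m inch '[[0,0,0,0,0,0,1],[0,0,0,0,0,0,1],[0,0,0,0,0,0,1],[0,0,0,0,0,0,1]]'
python3 - <<'E'
from h import *
go([458.6,125.5,69],-0.077)
f=grab_frame("scene"); cv2.imwrite("pics/b.png",cv2.resize(f["pixels"][230:380,220:420],None,fx=4,fy=4)[...,::-1])
E
```

```text
clock: 5.23
eef_pos: [458.4, 126.0, 69.8]
tcp_rot: [3.142, 0.0, -0.082]
contact_force: [-3.7, -1.8, 10.9]
opening: 0.199
grasp_force: 39.4
clock: 5.57
eef_pos: [458.4, 125.6, 69.8]
tcp_rot: [-3.142, 0.0, -0.082]
contact_force: [-4.1, 0.8, 10.3]
opening: 0.195
grasp_force: 39.3
pos [458.4 125.6  69.8] rpy [-3.1416e+00  4.0000e-04 -8.2400e-02] shift fs [0.007 0.001 0.032] turn fs [-0.      0.0001 -0.0017] F [-4.07  0.85 10.26] open 0.195 grip 39.3 t 5.57
```

View pics/b.png

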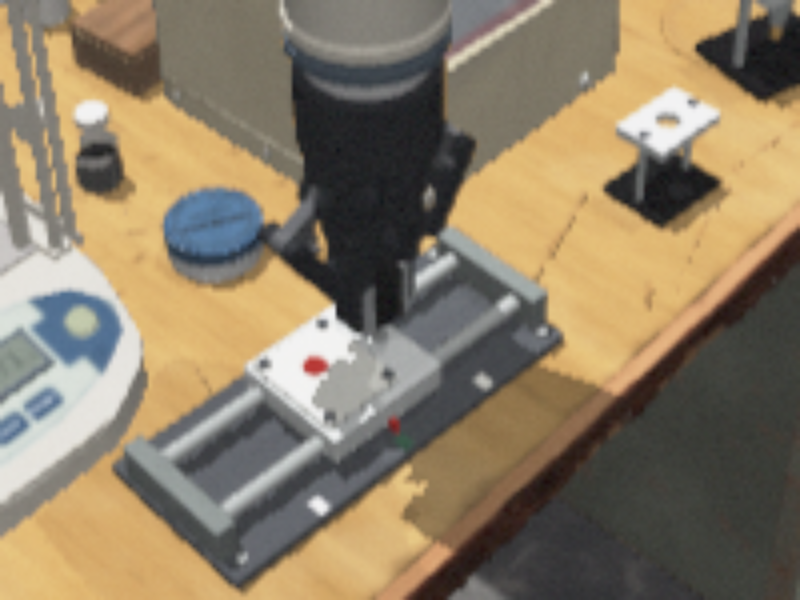

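The red pointer at (395,425) is at the green tick (403,440). Releasing and rising.

```bash
python3 -m inch '[[0,0,0,0,0,0,0.7],[0,0,0,0,0,0,0.5],[0,0,0,0,0,0,0.2],[0,0,0,0,0,0,0],[0,0,0,0,0,0,0],[0,0,0,0,0,-0.4,0],[0,0,0,0,0,-0.8,0],[0,0,0,0,0,-1,0]]'
python3 -m inch '[[0,0,0,0,0,-1,0],[0,0,0,0,0,-1,0],[0,0,0,0,0,-1,0],[0,0,0,0,0.5,-0.8,0],[0,0,0,0,1,0,0],[0,0,0,0,1,0,0],[0,0,0,0,1,0,0],[0,0,0,0,1,0,0]]'
python3 -m inch '[[0,0,0,0,1,0,0],[0,0,0,0,1,0,0],[0,0,0,0,1,0,0],[0,0,0,0,1,0,0],[0,0,0,0,1,0,0],[0,0,0,0,0.6,0,0],[0,0,0,0,0.2,0,0],[0,0,0,0,0,0,0]]'
cat > t.py <<'E'
from h import *
import sys
go([457.5,-269,121],-0.077)
for n in("scene","top"):
    f=grab_frame(n); P=pts(f); g=cv2.cvtColor(f["pixels"],cv2.COLOR_RGB2HSV); H,S,V=[g[...,i].astype(int) for i in range(3)]
    X,Y,Z=P[...,0],P[...,1],P[...,2]
    for nm,m in(("spot",((H<8)|(H>172))&(S>110)&(V>90)&(X>440)&(X<490)&(Y>130)&(Y<200)&(Z>28)&(Z<48)),
                ("ptr",((H<8)|(H>172))&(S>110)&(V>70)&(X>395)&(X<430)&(Y>60)&(Y<250)&(Z<30)),
                ("knob",(X>430)&(X<480)&(Y>90)&(Y<160)&(Z>68)&(Z<90)&(V<80)),
                ("cap",(X>430)&(X<490)&(Y<-240)&(Y>-300)&(Z>153)&(Z<170)&(V<110)),
                ("barrel",(X>420)&(X<490)&(Y<-230)&(Y>-310)&(Z>90)&(Z<150)&(H>95)&(H<130)&(S>120))):
        if m.any():
            v,u=np.nonzero(m); fl=240/np.tan(np.radians(f["vertical_fov"]/2)); M=np.array(f["cam_to_world"])
            z0=dict(spot=38,knob=78,cap=160).get(nm)
            w=None
            if z0:
                d=M[:3,:3]@[(u.mean()-f["cx"])/fl,(v.mean()-f["cy"])/fl,1]; w=(M[:3,3]+d*(z0-M[2,3])/d[2]).round(1)
            print(n,nm,m.sum(),"mean",P[m].mean(0).round(1),"ext",((P[m].max(0)+P[m].min(0))/2).round(1),"ray",w)
E
python3 t.py
```

```text
clock: 6.28
eef_pos: [457.7, 125.1, 124.1]
tcp_rot: [3.141, 0.003, -0.083]
contact_force: [0.7, 0.2, -0.0]
opening: 0.995
grasp_force: 0.0
clock: 6.95
eef_pos: [449.2, 12.3, 220.0]
tcp_rot: [-3.142, -0.001, -0.082]
contact_force: [0.4, -0.3, -0.1]
opening: 0.997
grasp_force: 0.0
clock: 7.62
eef_pos: [437.4, -131.9, 219.5]
tcp_rot: [3.142, -0.0, -0.085]
contact_force: [-0.1, -0.0, -0.9]
opening: 1.001
grasp_force: 0.0
pos [ 437.4 -131.9  219.5] rpy [ 3.1415e+00 -3.0000e-04 -8.4500e-02] shift fs [1.264 5.394 3.941] turn fs [ 0.     -0.0001 -0.0024] F [-0.09 -0.04 -0.9 ] open 1.001 grip 0.0 t 7.62
scene spot 16 mean [465.  167.2  38.2] ext [465.  167.9  38.9] ray [465.2 167.1  38. ]
scene ptr 9 mean [418.  156.9  18.8] ext [417.9 156.1  18.7] ray None
scene knob 58 mean [453.  129.   75.2] ext [454.2 127.3  74.4] ray [451.  131.1  78. ]
scene cap 34 mean [ 454.3 -265.5  157.6] ext [ 455.2 -267.7  156.9] ray [ 452.3 -261.9  160. ]
scene barrel 162 mean [ 452.4 -259.9  120.5] ext [ 453.7 -262.   120.3] ray None
top spot 7 mean [468.  166.3  38.7] ext [468.9 166.7  38.5] ray [468.  166.4  38. ]
top ptr 1 mean [420.6 154.8  21.5] ext [420.6 154.8  21.5] ray None
top knob 14 mean [459.2 123.6  77.2] ext [459.7 123.   78.2] ray [459.2 123.5  78. ]
top cap 13 mean [ 457.4 -272.2  159.2] ext [ 457.  -271.9  160.3] ray [ 457.4 -272.1  160. ]
```

```bash
python3 -m inch '[[0,0,-0.0024,0.2,0.5,0,0],[0,0,0,0.25,0.9,0,0],[0,0,0,0.25,0.9,0,0],[0,0,0,0.25,0.9,0,0],[0,0,0,0.2,0.9,0,0],[0,0,0,0.11,0.7,0,0],[0,0,0,0,0.4,0,0],[0,0,0,0,0.18,0,0]]'
python3 -m inch '[[0,0,0,0,0,0.1,0],[0,0,0,0,0,0.2,0]]'
python3 - <<'E'
from h import *
go([457.5,-268.5,121],-0.077)
f=grab_frame("scene"); cv2.imwrite("pics/c.png",cv2.resize(f["pixels"][110:280,320:520],None,fx=3.5,fy=3.5)[...,::-1])
E
```

```text
clock: 8.38
eef_pos: [458.9, -267.8, 218.9]
tcp_rot: [-3.141, 0.0, -0.075]
contact_force: [-0.1, 1.3, -0.6]
opening: 1.004
grasp_force: 0.0
clock: 8.55
eef_pos: [458.8, -266.8, 211.6]
tcp_rot: [-3.141, -0.0, -0.075]
contact_force: [0.7, 0.8, -0.6]
opening: 1.0
grasp_force: 0.0
pos [ 458.8 -266.8  211.6] rpy [-3.1414e+00 -4.0000e-04 -7.4800e-02] shift fs [-0.05   0.071  3.626] turn fs [-0.0001 -0.0001  0.0007] F [ 0.68  0.77 -0.59] open 1.0 grip 0.0 t 8.55
```

View pics/c.png

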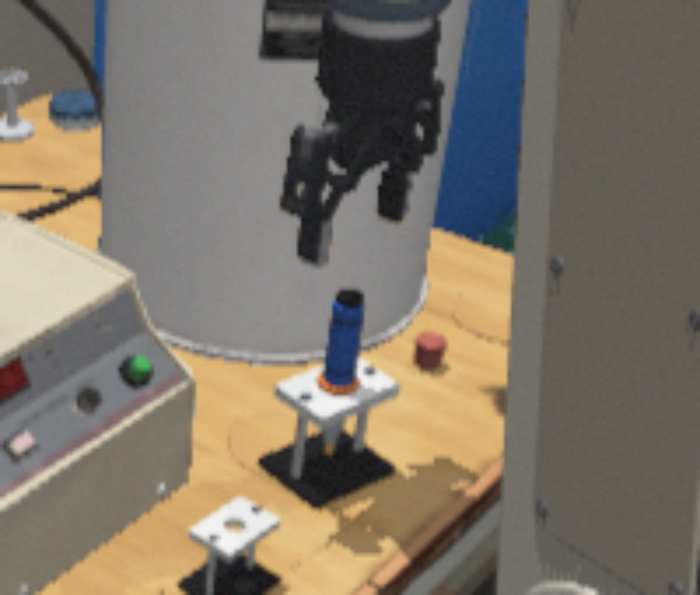

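The gripper is above the probe, whose cap is at (349,298), with the fingers on either side. Descending and gripping.

```bash
python3 -m inch '[[0,0,0,-0.05,0.07,0.5,0],[0,0,0,0,0,0.7,0],[0,0,0,0,0,0.7,0],[0,0,0,0,0,0.7,0],[0,0,0,0,0,0.6,0],[0,0,0,0,0,0.4,0],[0,0,0,0,0,0,0],[0,0,0,0,0,0,0]]'
python3 -m inch '[[0,0,0,0,0,0,0.3],[0,0,0,0,0,0,0.5],[0,0,0,0,0,0,0.6],[0,0,0,0,0,0,0.7],[0,0,0,0,0,0,0.9],[0,0,0,0,0,0,1],[0,0,0,0,0,0,1],[0,0,0,0,0,0,1]]' 40
python3 -m inch '[[0,0,0,0,0,0,1],[0,0,0,0,0,0,1],[0,0,0,0,0,0,1]]'
python3 t.py
```

```text
clock: 9.27
eef_pos: [457.2, -268.7, 121.3]
tcp_rot: [-3.141, 0.001, -0.075]
contact_force: [-0.3, 0.5, 0.5]
opening: 1.0
grasp_force: 0.0
clock: 9.93
eef_pos: [457.6, -269.5, 122.0]
tcp_rot: [3.141, -0.001, -0.075]
contact_force: [-0.7, 0.3, 5.9]
opening: 0.271
grasp_force: 39.0
clock: 10.18
eef_pos: [457.6, -269.5, 122.0]
tcp_rot: [3.141, -0.001, -0.075]
contact_force: [-2.1, -0.2, 5.6]
opening: 0.266
grasp_force: 39.0
pos [ 457.6 -269.5  122. ] rpy [ 3.1413e+00 -6.0000e-04 -7.5100e-02] shift fs [-0.004 -0.02   0.04 ] turn fs [ 0.0001 -0.0002  0.0006] F [-2.08 -0.2   5.6 ] open 0.266 grip 39.0 t 10.18
scene spot 16 mean [465.7 166.6  37.2] ext [465.  167.   37.3] ray [465.2 167.1  38. ]
scene ptr 9 mean [417.9 157.1  19. ] ext [417.8 156.7  17.9] ray None
scene knob 57 mean [453.3 128.8  75. ] ext [455.1 127.2  74. ] ray [451.2 131.   78. ]
scene cap 79 mean [ 448.9 -261.6  163.5] ext [ 453.7 -270.4  161.7] ray [ 451.7 -266.8  160. ]
scene barrel 83 mean [ 447.7 -261.9  120.4] ext [ 452.3 -261.5  119.8] ray None
top spot 8 mean [468.5 166.3  39.5] ext [468.9 166.8  40.4] ray [468.6 166.5  38. ]
top ptr 1 mean [420.6 154.4  24.5] ext [420.6 154.4  24.5] ray None
top knob 14 mean [459.2 123.5  77.9] ext [459.6 122.8  78.3] ray [459.2 123.5  78. ]
```

```bash
python3 -m inch '[[0,0,0,0,0,-0.2,1],[0,0,0,0,0,-0.5,1],[0,0,0,0,0,-0.6,1],[0,0,0,0,0,-0.6,1],[0,0,0,0,0,-0.6,1],[0,0,0,0,0,-0.6,1],[0,0,0,0,0,-0.6,1],[0,0,0,0,0,-0.3,1]]'
python3 -m inch '[[0,0,0,0,0,0,1],[0,0,0,0,0,0,1],[0,0,0,0,0,0,1],[0,0,0,0,0,0,1]]'
python3 - <<'E'
from h import *
go([467,166.5,215],-0.077)
f=grab_frame("scene"); cv2.imwrite("pics/d.png",cv2.resize(f["pixels"][110:280,320:520],None,fx=3.5,fy=3.5)[...,::-1])
E
```

```text
clock: 10.95
eef_pos: [457.7, -269.6, 223.3]
tcp_rot: [3.141, -0.002, -0.075]
contact_force: [0.6, 0.9, -1.6]
opening: 0.271
grasp_force: 39.2
clock: 11.28
eef_pos: [456.8, -269.0, 220.5]
tcp_rot: [-3.141, 0.002, -0.075]
contact_force: [0.1, -1.9, -0.3]
opening: 0.268
grasp_force: 39.2
pos [ 456.8 -269.   220.5] rpy [-3.1408e+00  1.6000e-03 -7.5000e-02] shift fs [ -0.898 -17.402   0.235] turn fs [-0.0003  0.0005  0.0006] F [ 0.09 -1.93 -0.32] open 0.268 grip 39.2 t 11.28
```

View pics/d.png

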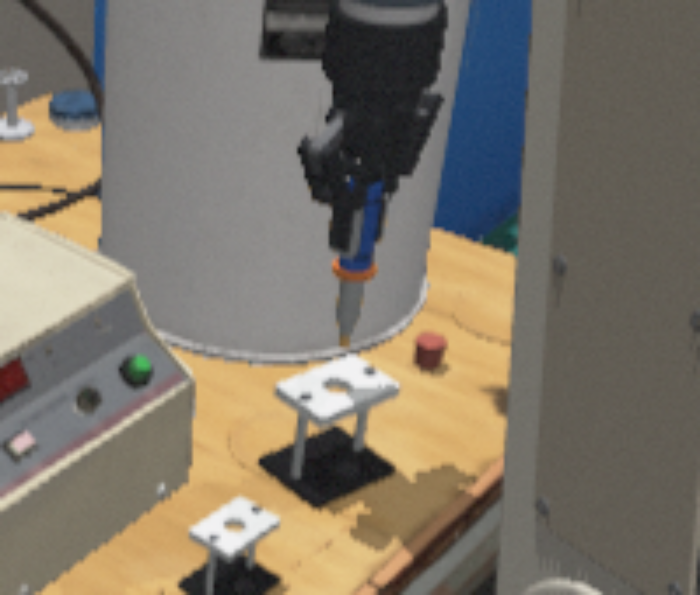

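The probe is held clear of the stand, tip at (345,345) and collar at (353,270). It may be tilted slightly. I'll carry it over to the coupon and measure the tilt there.

```bash
python3 -m inch '[[0,0,0,0,-0.3,0,1],[0,0,0,-0.1,-0.7,0,1],[0,0,0,-0.1,-1,0,1],[0,0,0,-0.1,-1,0,1],[0,0,0,-0.1,-1,0,1],[0,0,0,-0.1,-1,0,1],[0,0,0,-0.1,-1,0,1],[0,0,0,-0.1,-1,0,1]]'
python3 -m inch '[[0,0,0,-0.1,-1,0,1],[0,0,0,-0.1,-1,0,1],[0,0,0,0,-1,0,1],[0,0,0,0,-1,0,1],[0,0,0,0,-1,0,1],[0,0,0,0,-1,0,1],[0,0,0,0,-1,0,1],[0,0,0,0,-1,0,1]]'
python3 -m inch '[[0,0,0,0,-1,0,1],[0,0,0,0,-0.8,0,1],[0,0,0,0,-0.5,0,1],[0,0,0,0,-0.3,0,1],[0,0,0,0,0,0,1],[0,0,0,0,0,0,1],[0,0,0,0,0,0,1]]'
cat > p.py <<'E'
from h import *
s=r.sense(); go([467,166.5,150],-0.077); tx,ty,tz=s["eef_pos"]
for n in("scene","top"):
    f=grab_frame(n); P=pts(f); C=np.array(f["cam_to_world"])[:3,3]
    g=cv2.cvtColor(f["pixels"],cv2.COLOR_RGB2HSV); H,S,V=[g[...,i].astype(int) for i in range(3)]
    X,Y,Z=P[...,0],P[...,1],P[...,2]
    near=(abs(X-tx)<40)&(abs(Y-ty)<40)&(Z<tz-18)&(Z>44)
    away=np.array([tx,ty])-C[:2]; dist=np.linalg.norm(away); away/=dist
    l=[]
    k=lambda a,b:near&(Z>tz-107+a)&(Z<tz-107+b)
    for a in range(2,88,6):
        m=k(a,a+6)
        if m.sum()>2:
            q=P[m]; e=(q.max(0)+q.min(0))/2; w=np.ptp(q@np.array([-away[1],away[0],0]))
            side=(q@np.array([-away[1],away[0],0])); print(n,a+3,m.sum(),"mean",q.mean(0).round(1),"rel",(q.mean(0)-[tx,ty,0])[:2].round(1),"width",w.round(1),"lateral",((side.max()+side.min())/2-np.array([tx,ty])@[-away[1],away[0]]).round(1),"depth near",((q[:,:2]@away).min()-np.array([tx,ty])@away).round(1))
    if n=="scene": print("lateral axis",np.round([-away[1],away[0]],2)); cv2.imwrite("pics/e.png",cv2.resize(f["pixels"][180:350,220:440],None,fx=3.5,fy=3.5)[...,::-1])
E
python3 p.py
```

```text
clock: 12.0
eef_pos: [452.5, -91.9, 221.2]
tcp_rot: [-3.141, 0.001, -0.075]
contact_force: [0.7, 0.3, -1.0]
opening: 0.268
grasp_force: 39.3
clock: 12.67
eef_pos: [462.5, 107.9, 221.3]
tcp_rot: [3.142, 0.001, -0.075]
contact_force: [0.1, 0.3, -0.4]
opening: 0.272
grasp_force: 39.3
clock: 13.25
eef_pos: [467.7, 170.3, 221.4]
tcp_rot: [3.141, 0.0, -0.076]
contact_force: [0.4, -0.8, -1.4]
opening: 0.273
grasp_force: 39.3
pos [467.7 170.3 221.4] rpy [ 3.1411e+00  4.0000e-04 -7.5500e-02] shift fs [-0.015  0.151  2.857] turn fs [0.0002 0.0001 0.0005] F [ 0.37 -0.76 -1.39] open 0.273 grip 39.3 t 13.25
scene 5 8 mean [464.1 173.5 120.3] rel [-3.6  3.2] width 5.9 lateral 0.3 depth near -6.6
scene 11 6 mean [464.  173.5 124.8] rel [-3.6  3.2] width 6.2 lateral 0.3 depth near -5.7
scene 17 9 mean [463.2 175.4 131.4] rel [-4.5  5.2] width 9.9 lateral -0.0 depth near -8.9
scene 23 14 mean [461.2 174.7 137.7] rel [-6.5  4.5] width 13.9 lateral -0.5 depth near -10.4
scene 29 17 mean [461.3 175.8 143.9] rel [-6.4  5.5] width 15.8 lateral 0.3 depth near -10.4
scene 35 18 mean [460.9 176.1 149.4] rel 
[... 226 characters left out ...]
th near -10.9
scene 53 20 mean [460.3 175.1 167.4] rel [-7.4  4.8] width 15.7 lateral -0.8 depth near -11.7
scene 59 6 mean [460.  177.  171.5] rel [-7.6  6.8] width 11.5 lateral -0.8 depth near -11.4
scene 65 17 mean [456.2 179.5 180.4] rel [-11.5   9.2] width 27.0 lateral -1.4 depth near -18.7
scene 71 68 mean [459.3 177.  184.6] rel [-8.4  6.8] width 29.3 lateral -0.8 depth near -17.9
scene 77 29 mean [457.9 176.7 191. ] rel [-9.8  6.4] width 21.2 lateral -0.9 depth near -15.7
scene 83 25 mean [457.5 175.5 197.8] rel [-10.2   5.2] width 25.4 lateral 0.4 depth near -16.6
scene 89 16 mean [456.9 173.3 201.7] rel [-10.8   3. ] width 31.1 lateral -4.5 depth near -19.7
lateral axis [0.67 0.74]
```

View pics/e.png

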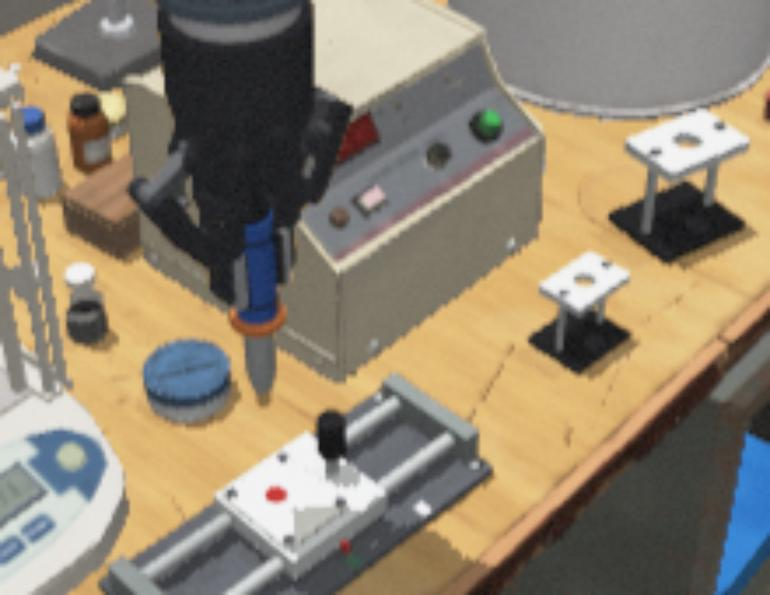

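The probe is close to upright (about 1°), with its tip at (264,400) and the red spot at (276,494) in the crop. Correcting about 4.5 mm in y and going down to just above contact.

```bash
python3 -m inch '[[0,0,0,-0.03,0.18,0.3,1],[0,0,0,0,0,0.5,1],[0,0,0,0,0,0.6,1],[0,0,0,0,0,0.6,1],[0,0,0,0,0,0.5,1],[0,0,0,0,0,0.3,1],[0,0,0,0,0,0,1],[0,0,0,0,0,0,1]]'
sed -i 's/Z>44/Z>41/' p.py; python3 p.py | head -8; python3 t.py | grep -E "spot|ptr"
```

```text
clock: 14.02
eef_pos: [466.7, 166.2, 151.3]
tcp_rot: [3.141, 0.001, -0.076]
contact_force: [0.6, -0.1, -0.5]
opening: 0.268
grasp_force: 39.3
pos [466.7 166.2 151.3] rpy [ 3.1412e+00  8.0000e-04 -7.5500e-02] shift fs [ 0.013 -0.012  0.053] turn fs [0.0001 0.0002 0.0005] F [ 0.63 -0.13 -0.46] open 0.268 grip 39.3 t 14.02
scene 5 13 mean [458.6 155.4  50.4] rel [ -8.1 -10.8] width 41.4 lateral -18.4 depth near -7.4
scene 11 20 mean [454.  141.8  55.5] rel [-12.7 -24.4] width 43.6 lateral -19.8 depth near -6.4
scene 17 23 mean [455.5 148.4  61.4] rel [-11.1 -17.8] width 47.5 lateral -18.0 depth near -8.7
scene 23 20 mean [455.2 148.4  67.1] rel [-11.5 -17.8] width 47.3 lateral -18.1 depth near -10.8
scene 29 39 mean [455.3 148.7  73.6] rel [-11.3 -17.5] width 49.3 lateral -17.3 depth near -11.3
scene 35 29 mean [457.5 151.4  78.5] rel [ -9.1 -14.8] width 46.9 lateral -16.5 depth near -11.5
scene 41 16 mean [459.4 172.4  85.1] rel [-7.2  6.2] width 14.7 lateral -0.3 depth near -12.0
scene spot 16 mean [465.6 166.6  37.3] ext [465.2 166.8  37.3] ray [465.2 167.1  38. ]
scene ptr 8 mean [417.7 156.8  18.7] ext [417.8 156.7  18.8] ray None
```

View pics/e.png

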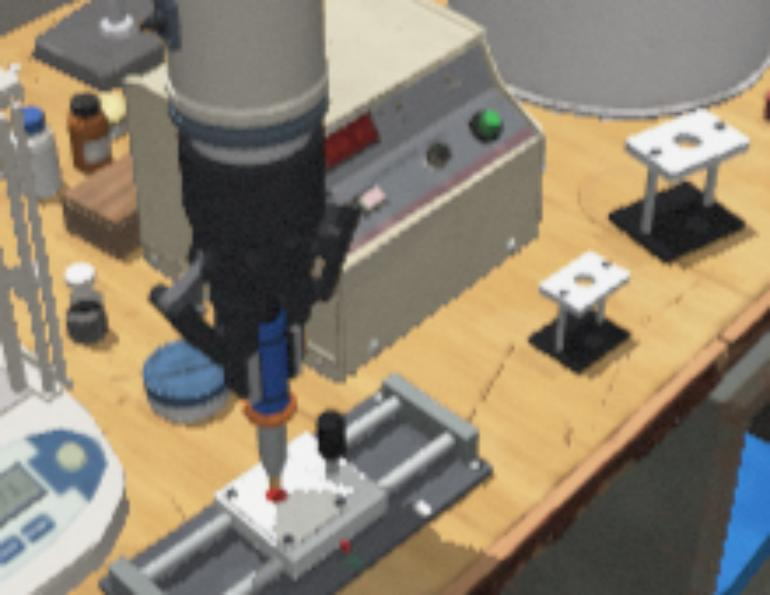

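The tip is directly over the red spot, both near (276,492). Now pressing in small steps while watching the force.

```bash
for i in 1; do python3 -m inch '[[0,0,0,0,0,0.08,1],[0,0,0,0,0,0.08,1],[0,0,0,0,0,0,1],[0,0,0,0,0,0,1],[0,0,0,0,0,0,1]]' | sed -n '2p;4p'; done
python3 -m inch '[[0,0,0,0,0,0.08,1],[0,0,0,0,0,0,1],[0,0,0,0,0,0,1],[0,0,0,0,0,0,1]]' | sed -n '2p;4p'
python3 -m inch '[[0,0,0,0,0,0.08,1],[0,0,0,0,0,0,1],[0,0,0,0,0,0,1],[0,0,0,0,0,0,1]]' | sed -n '2p;4p'
python3 -m inch '[[0,0,0,0,0,0.08,1],[0,0,0,0,0,0,1],[0,0,0,0,0,0,1],[0,0,0,0,0,0,1]]' | sed -n '2p;4p'
```

```text
eef_pos: [466.8, 166.7, 147.5]
contact_force: [-0.2, 0.2, -0.8]
eef_pos: [466.8, 166.7, 145.5]
contact_force: [0.8, 0.3, -1.2]
eef_pos: [466.9, 166.7, 143.6]
contact_force: [-0.1, -0.6, -0.4]
eef_pos: [466.9, 166.7, 141.6]
contact_force: [0.6, 0.5, 1.2]
```

```bash
for z in 1; do python3 -m inch '[[0,0,0,0,0,0.08,1],[0,0,0,0,0,0,1],[0,0,0,0,0,0,1]]' | sed -n '2p;4p'; done
python3 -m inch '[[0,0,0,0,0,0,1]]' | sed -n '2p;4p'
python3 -m inch '[[0,0,0,0,0,0.05,1],[0,0,0,0,0,0,1],[0,0,0,0,0,0,1]]' | sed -n '2p;4p'
python3 -m inch '[[0,0,0,0,0,0,1]]' | sed -n '2p;4p'
python3 -m inch '[[0,0,0,0,0,0,1]]' | sed -n '2p;4p'
python3 -m inch '[[0,0,0,0,0,0,1]]' | sed -n '2p;4p'
python3 -m inch '[[0,0,0,0,0,0,1]]' | sed -n '2p;4p;6p'
```

```text
eef_pos: [466.9, 166.7, 139.5]
contact_force: [-0.7, -0.1, 1.9]
eef_pos: [466.9, 166.7, 139.6]
contact_force: [0.1, -1.5, 2.7]
eef_pos: [466.9, 166.7, 138.3]
contact_force: [0.2, -0.5, 1.6]
eef_pos: [466.9, 166.7, 138.3]
contact_force: [0.6, -0.6, 1.7]
eef_pos: [466.9, 166.7, 138.3]
contact_force: [0.1, -0.3, 1.9]
eef_pos: [466.8, 166.7, 138.3]
contact_force: [0.8, -0.1, 2.0]
eef_pos: [466.9, 166.7, 138.3]
contact_force: [0.7, -1.1, 2.1]
grasp_force: 39.6
```

The force is about 3 N after allowing for the probe's weight, and the depth about 6.5 mm, so the two agree. One last look before handing in.

```bash
python3 p.py | grep -E "pos|4[0-9] |5[0-9] |6[0-9] " | head -8; python3 t.py | grep ptr
python3 - <<'E'
import cv2
i=cv2.imread("pics/e.png"); cv2.imwrite("pics/g.png",cv2.resize(i[330:595,150:450],None,fx=2,fy=2))
E
```

```text
pos [466.9 166.7 138.3] rpy [-3.1415e+00 -1.0000e-04 -7.5000e-02] shift fs [ 0.006  0.007 -0.467] turn fs [-0.     -0.      0.0006] F [ 0.71 -1.06  2.08] open 0.271 grip 39.6 t 16.55
scene 41 35 mean [456.  151.8  72.5] rel [-10.9 -14.9] width 51.2 lateral -18.6 depth near -13.0
scene 47 39 mean [456.4 149.7  77.8] rel [-10.5 -17. ] width 49.1 lateral -17.8 depth near -11.8
scene 53 15 mean [460.9 172.8  84. ] rel [-5.9  6.1] width 16.5 lateral 0.1 depth near -11.1
scene 59 6 mean [458.9 172.9  88.2] rel [-8.   6.2] width 10.2 lateral -0.8 depth near -11.0
scene 65 17 mean [454.9 174.6  97.5] rel [-12.    7.9] width 26.7 lateral -1.3 depth near -17.8
scene 71 55 mean [458.3 172.9 101.7] rel [-8.6  6.2] width 28.9 lateral -0.8 depth near -18.6
lateral axis [0.68 0.73]
scene ptr 7 mean [417.4 156.6  18.9] ext [417.6 156.3  18.2] ray None
```

View pics/g.png

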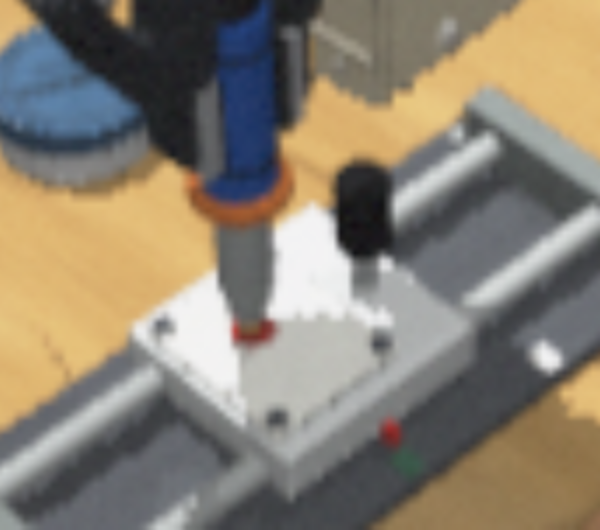

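The tip sits on the red spot at (253,330), pressed about half way in, and the pointer is at the green mark. Handing in.

```bash
python3 -c "from rig import r; print(r.sign_off())"
```

```text
the job is handed in; nothing more can be done
None
```

I handed the job in at about 17 s on the robot's clock: the carrier is in the middle detent, and the gripper holds the probe upright by its blue barrel with the tip on the red spot, pushed in about 6.5 of 12 mm at roughly 3 N; sign-off returned no verdict.

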